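Close the cupcake-liner tub until its cap clicks

ROBOT

A 6-joint arm with a two-finger parallel gripper is mounted at the origin on the work surface. World frame = base frame: x ahead of the robot, y to its left, z up, the work surface at z = 0. Lengths are in m, angles in rad, forces in N, time in s.
With the tool pointing down it reaches from about 0.375 to 0.9 m from the base axis. Payload 3.1 kg.
Tool frame: the origin (TCP) lies where the fingers leave the gripper's body, on its centre line; the fingertips stand 73 mm ahead of it and the grasp point (between the pads) lies 54 mm ahead of it; z points along the fingers, y is the line along which they close (so a half turn about z gives the same grasp; the last joint's range is limited). The gripper opens to 85 mm and grips with 20 to 120 N. Pads are 22 mm wide; open, the fingers measure 114 mm over their backs; the gripper's body (76 mm by 85 mm) begins 54 mm behind the grasp point. The pads swing forward as they close: fully open they stand 13 mm farther back than shut.
Start: joints at [1.149, 0.527, 1.433, -0, 1.181, -0.178], TCP at [0.151, 0.607, 0.304] pointing down, gripper open.
Joint ranges: [-3.08, 3.08], [-0.75, 2.2], [0.22, 2.44], [-1.43, 4.57], [0, 2.65], [-2.85, 2.85]. Speed limits (rad/s): [2.79, 2.79, 3.14, 3.14, 3.14, 3.14].

INTERFACE

Orientations are given as a unit quaternion [x, y, z, w].
In Python, from station import manip gives the robot as it stands.
- The arm moves only by the tool step_arm, never from a script. Its argument "moves" is one flat list of numbers, 5 for each row, row after row: the opening, from 0 (shut) to 1 (fully open), then the shift along the world's x, y, z scaled (see below), then the turn about the world's z scaled (see below). In form: [fingers, x, y, z, yaw, fingers, x, y, z, yaw, ...]. A call has 1 to 12 rows; each row is the pose to reach, as a shift and turn from the pose commanded when the call began, turning the shorter way round; what a row does not reach only later rows make up. The controller multiplies each number of a shift by 200 mm and each number of a turn by pi rad. A row lasts 1/8 s, in which the tool goes at most 62.5 mm and 10.7 degrees, less where a joint would pass 70% of its speed; a pose out of reach is approached as far as the arm can. A call with a number of a shift or a turn outside -1 to 1 is refused whole. A call with a gripper value outside its range is refused whole. The fingers move at their own pace and stop on an object; "grip_force" is the grip in N (left out, the last holds). Time passes only in rows, so rows that repeat a pose let the fingers close. It gives the time, the measured TCP pose, the force, the opening and the grip force at its end, in the units of the state.
- manip.sense(): the state, without advancing time (a new reading comes with each control period).
- manip.snapshot(name): name is "scene" or "side" or "wrist"; returns a dict with "color" (384x512x3 uint8, blue, green, red), "z_map" (384x512 float32, m along the optical axis (not along the pixel's ray), 0 where there is no reading), "fovy" (degrees; the focal length in pixels is half the picture's height over the tangent of half this angle, whatever the lens; pixels are square), "cx", "cy" (the principal point, pixels), "k1" (the pictures are not rectified: a ray, as slopes to the right and down, at radius r is drawn at 1 + k1 r^2 times it, then the intrinsics apply), "R" (3x3) and "t" (3): a world point X has camera coordinates R X + t; the wrist camera has in their place "mount" (4x4, takes a point from camera to tool coordinates, whose origin is the TCP and whose axes are the flange's). Camera axes: x right, y down, z forward; pixel columns grow to the right and rows downward; lengths in m; the calibration is good to about 2 mm. A picture is of the moment at which its call begins: read the wrist's pose just before it.
- manip.sign_off(): hands the job in; it is judged then, once.
The state is a dict: "t": time; "q": joint angles; "qd": joint speeds; "tau": joint torques, N m; "tcp_pos": TCP position; "tool_rot": TCP orientation; "force": force on the tool from outside, world axes, zero at the start; "ft_torque": the same for the moment, N m; "finger_gap": opening from 0.0 (shut) to 1.0 (fully open); "gripper_force": force on a finger pad.
Only numpy, scipy, OpenCV 4.12 (cv2) and the standard library are available. Lean on these libraries where they do the work, as an engineer would, in place of code of your own. Each camera call takes 0.05 s, during which the arm holds its last target. There are 200 camera calls.

TASK

The clear round tub with the stack of cupcake liners has not been closed fully. Take the bar grip on top of its cap and turn it clockwise (seen from above) until the cap is fully home and then slips round by at least one full click, and let go. Leave the cap of the square tub of piping nozzles as it is.

Things in the scene. Friction and masses are not known exactly. Their poses are not given: they have to be found in the camera images.
- liner_cap_grip (a point): Grip point of the grey cap on the fixed clear round tub (126 mm across, 90 high) of white pleated cupcake liners. On the lid: a skirt 60 mm across, 12 high, on it an upright bar 50 mm long, 14 thick, top 139 mm over the counter, the highest thing there. Point: in the bar on the upright turning axis, 11 mm below its top, 23 above the disc under it. Turns with the bar: x along it, y across, z up.
- liner_cap_seat (a joint): Turn of that cap's skirt, rad, growing clockwise from above. 1.0 is fully home: a lug on the skirt, in line with the bar before it slips, meets a fixed lug on the lid. Starts at 0.35 to 0.70. Skirt and bar turn together at about 0.05 N m; anticlockwise unscrews.
- liner_cap_click (a joint): Slip of the bar on the skirt, rad, 0 at the start, growing clockwise. With the skirt home the bar slips at a steady 0.18 N m (a smooth clutch, no felt teeth). One full click is 0.35 rad of slip; up to 3 rad more does no harm. The slip stays when the bar is let go.
- nozzle_cap_end (a point): Top of one end of the bar of a like cap on the fixed square clear tub (116 mm, same height) of steel piping nozzles; 25 mm from that cap's axis, 139 mm over the counter. Must stay as it is. The two tubs and a small glass jar with a steel knob lid (90 mm across, 93 high) stand side by side in any order.

How it is judged:
By the outcome, as a careful person would: the job done as asked, in the order asked, and still so for the second after the job is handed in, with the robot touching nothing.
It also fails if it takes over 32 s, if anything falls off the work surface, if the arm or the gripper's body presses on something with over 40 N, if the wrist force passes 120 N, or if a joint passes its speed limit or range.

## Working session

There is one attempt and no reset: what is moved stays moved. The work goes in short steps, Python scripts to look and compute and a tool call to move; the robot and the scene stay as the last step left them, time stands still between calls to the robot, and variables do not carry over. Pictures are saved under pics/ and viewed, at most 10 in all, crops included, and the job is handed in when it is done.

Besides the shell and the picture viewer there is one more tool, called after "Call:" as name(argument=value, ...) on one line, values as JSON. step_arm: Moves the arm, as the interface text tells. Its arguments: {"type":"object","properties":{"moves":{"type":"array","items":{"type":"number"}},"grip_force":{"type":"number"}},"required":["moves"]}

```bash
mkdir -p pics; cat > h.py <<'E'
import numpy as np, cv2
from scipy.spatial.transform import Rotation as Ro
from station import manip
def cam(s,st=None):
    f=s["color"].shape[0]/2/np.tan(np.radians(s["fovy"])/2)
    K=np.array([[f,0,s["cx"]],[0,f,s["cy"]],[0,0,1.]])
    if "R" in s: R=np.array(s["R"]);t=np.array(s["t"])
    else:
        T=np.eye(4);T[:3,:3]=Ro.from_quat(st["tool_rot"]).as_matrix();T[:3,3]=st["tcp_pos"]
        M=np.linalg.inv(T@np.array(s["mount"]));R=M[:3,:3];t=M[:3,3]
    return K,np.array([s["k1"],0,0,0,0.]),R,t
def rays(c,uv):
    K,d,R,t=c
    p=np.asarray(uv,float).reshape(-1,2)
    n=(p-K[:2,2])/K[0,0]; x=n.copy()
    for _ in range(30): x=n/(1+d[0]*(x**2).sum(1,keepdims=True))
    return np.c_[x,np.ones(len(x))]
def plane(c,uv,z):
    K,d,R,t=c; r=rays(c,uv)@R; o=-R.T@t
    return o+r*((z-o[2])/r[:,2])[:,None]
def depth(c,uv,zz):
    K,d,R,t=c; return (rays(c,uv)*np.asarray(zz)[:,None]-t)@R
E
python3 - <<'E'
from h import *
st=manip.sense();print(st["tcp_pos"],st["tool_rot"],st["t"])
for n in("scene","side","wrist"):
    st=manip.sense();s=manip.snapshot(n);c=cam(s,st)
    cv2.imwrite(f"pics/{n}0.png",s["color"])
    print(n,s["fovy"],s["k1"],(-c[2].T@c[3]).round(3),c[2][2].round(2))
    v,u=np.nonzero(s["z_map"]>0);P=depth(c,np.c_[u,v],s["z_map"][v,u])
    m=(abs(P[:,2]-.139)<.006)&(np.hypot(P[:,0],P[:,1])>.3)&(np.hypot(P[:,0],P[:,1])<.95)
    im=np.zeros(s["z_map"].shape,np.uint8);im[v[m],u[m]]=1
    k,l,S,C=cv2.connectedComponentsWithStats(im)
    for i in range(1,k):
        if S[i,4]>15: print(S[i],P[m][l[v[m],u[m]]==i].mean(0).round(3))
E
```

```text
[0.15061619 0.60599111 0.30290029] [ 1.21584733e-01  9.92580423e-01 -1.07444258e-03 -3.18342932e-04] 0.0
scene 50.02455897986715 0.03396426594416527 [0.933 0.301 1.003] [-0.39 -0.3  -0.87]
[31 81  8  9 35] [ 0.629 -0.705  0.138]
[185 133  14  16  93] [ 0.514 -0.222  0.138]
[ 44 134   6   6  19] [ 0.73  -0.533  0.138]
[330 219  14  21 129] [0.509 0.212 0.138]
[396 339  69  45 385] [0.645 0.498 0.137]
[379 343  15  28  31] [0.686 0.429 0.139]
side 44.811286323988185 0.02534352713515543 [0.277 0.699 0.626] [ 0.29 -0.78 -0.56]
[302  62  16   6  49] [ 0.624 -0.709  0.139]
[344  94   4   5  19] [ 0.468 -0.5    0.139]
[291 137  22   6  92] [ 0.51  -0.22   0.136]
[211 254  31  18 244] [0.506 0.215 0.137]
[  6 339  52  45 784] [0.649 0.461 0.137]
wrist 70.92257200953696 0.011410481429831308 [0.085 0.623 0.372] [ 0.26 -0.07 -0.96]
```

View pics/scene0.png

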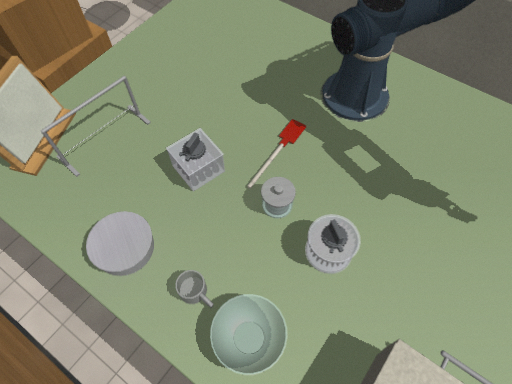

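View pics/side0.png

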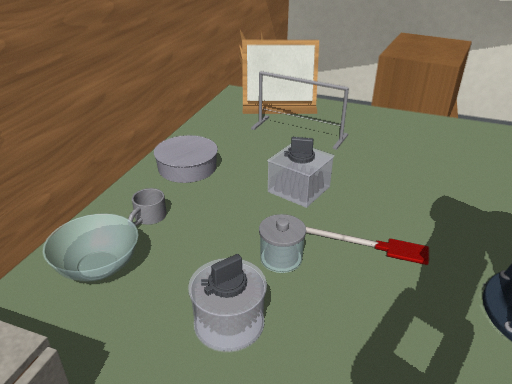

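The scene view shows the round liner tub with its dark cap at about (334,238), the square nozzle tub at (197,157) and the jar between them at (278,195). The side view agrees: round tub at (228,285), square tub at (300,170). Next I'll get the bar's direction from the top points in both views.

```bash
python3 - <<'E'
from h import *
for n in("scene","side"):
    s=manip.snapshot(n);c=cam(s)
    v,u=np.nonzero(s["z_map"]>0);P=depth(c,np.c_[u,v],s["z_map"][v,u])
    m=(P[:,2]>.122)&(P[:,2]<.15)&(np.hypot(P[:,0]-.508,P[:,1]-.213)<.05)
    Q=P[m][:,:2]; (cc,sz,a)=cv2.minAreaRect(Q.astype(np.float32))
    w,V=np.linalg.eigh(np.cov(Q.T)); d=V[:,1]
    print(n,len(Q),np.round(cc,4),np.round(sz,4),a,"long axis",np.degrees(np.arctan2(d[1],d[0])))
st=manip.sense();R=Ro.from_quat(st["tool_rot"]).as_matrix()
print("tool y ang",np.degrees(np.arctan2(R[1,1],R[0,1])),st["q"])
E
```

```text
scene 170 [0.5084 0.2118] [0.0495 0.0145] 55.36427307128906 long axis 56.0140422811201
side 402 [0.5064 0.2139] [0.0497 0.0165] 54.49833297729492 long axis 54.32926399720371
tool y ang 76.02938994090472 [ 1.14850644e+00  5.27982164e-01  1.43322975e+00  8.93438173e-06
  1.18140868e+00 -1.78460038e-01]
```

Call:
step_arm(moves=[1, 0.9, -1, 0, 0.383, 1, 0.9, -1, 0, 0.383, 1, 0.9, -1, 0, 0.383, 1, 0.9, -1, 0, 0.383, 1, 0.9, -1, 0, 0.383, 1, 0.9, -1, 0, 0.383, 1, 0.9, -1, 0, 0.383])

```text
t: 1.12
tcp_pos: [0.3314, 0.4058, 0.3039]
tool_rot: [-0.463, 0.886, 0.0, -0.0]
force: [0.1, 0.7, -0.7]
finger_gap: 1.002
gripper_force: 0.0
```

Call:
step_arm(moves=[1, 0.88, -0.97, 0, 0, 1, 0.88, -0.97, 0, 0, 1, 0.88, -0.97, 0, 0, 1, 0.88, -0.97, 0, 0, 1, 0.88, -0.97, 0, 0, 1, 0.88, -0.97, 0, 0, 1, 0.88, -0.97, 0, 0])

```text
t: 2.0
tcp_pos: [0.5055, 0.2135, 0.3037]
tool_rot: [-0.462, 0.887, 0.0, -0.001]
force: [-0.1, 0.1, 0.0]
finger_gap: 0.998
gripper_force: 0.0
```

```bash
python3 - <<'E'
from h import *
st=manip.sense();s=manip.snapshot("wrist");c=cam(s,st)
cv2.imwrite("pics/wrist1.png",s["color"])
R=Ro.from_quat(st["tool_rot"]).as_matrix()
print(st["t"],st["tcp_pos"],st["q"].round(3) if hasattr(st["q"],"round") else st["q"],"tool y",np.degrees(np.arctan2(R[1,1],R[0,1])),st["force"])
v,u=np.nonzero(s["z_map"]>0);P=depth(c,np.c_[u,v],s["z_map"][v,u])
m=(P[:,2]>.125)&(P[:,2]<.15)&(np.hypot(P[:,0]-.508,P[:,1]-.213)<.04)
Q=P[m];(cc,sz,a)=cv2.minAreaRect(Q[:,:2].astype(np.float32))
w,V=np.linalg.eigh(np.cov(Q[:,:2].T));d=V[:,1]
print(len(Q),cc,sz,a,np.degrees(np.arctan2(d[1],d[0])),np.percentile(Q[:,2],[10,50,90]))
E
```

```text
2.0 [0.5054904  0.21354053 0.30370587] [ 1.960e-01  4.260e-01  1.625e+00  1.000e-03  1.093e+00 -2.336e+00] tool y 145.0526736865506 [-0.14420875  0.13379075  0.01415314]
813 (0.5069960355758667, 0.21208137273788452) (0.049094684422016144, 0.013693230226635933) 55.2059326171875 55.66401271897549 [0.13592423 0.1374952  0.13849367]
```

View pics/wrist1.png

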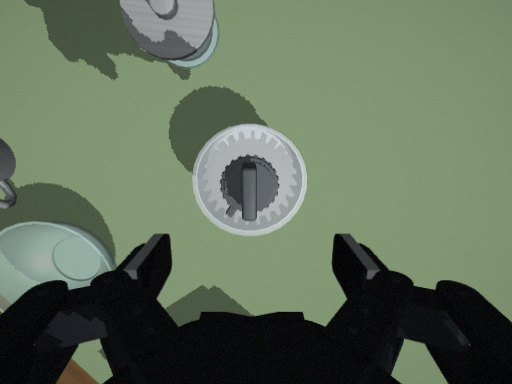

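The wrist view shows the bar at (250,192), midway between the open fingers and square to their closing line. The fixed lug is at (232,210). I'm descending and gripping.

Call:
step_arm(moves=[1, 0.008, -0.005, -0.3, 0, 1, 0.008, -0.005, -0.5, 0, 1, 0.008, -0.005, -0.6, 0, 1, 0.008, -0.005, -0.6, 0, 0, 0.008, -0.005, -0.6, 0, 0, 0.008, -0.005, -0.6, 0, 0, 0.008, -0.005, -0.6, 0, 0, 0.008, -0.005, -0.6, 0, 0, 0.008, -0.005, -0.6, 0, 0, 0.008, -0.005, -0.6, 0], grip_force=60)

```text
t: 3.3
tcp_pos: [0.5078, 0.2122, 0.1848]
tool_rot: [-0.461, 0.887, 0.001, -0.0]
force: [-3.5, 3.8, 6.2]
finger_gap: 0.154
gripper_force: 58.9
```

Call:
step_arm(moves=[0, 0.0, 0.0, 0, -0.03, 0, 0, 0, 0, -0.06, 0, 0, 0, 0, -0.09, 0, 0, 0, 0, -0.12, 0, 0, 0, 0, -0.15, 0, 0, 0, 0, -0.18, 0, 0, 0, 0, -0.21, 0, 0, 0, 0, -0.24, 0, 0, 0, 0, -0.27, 0, 0, 0, 0, -0.3, 0, 0, 0, 0, -0.3])

```text
t: 4.68
tcp_pos: [0.5076, 0.2123, 0.1848]
tool_rot: [-0.008, 1.0, 0.001, -0.001]
force: [-2.9, 3.5, 6.4]
finger_gap: 0.152
gripper_force: 59.0
```

```bash
python3 - <<'E'
from h import *
st=manip.sense();print(st["force"],st["ft_torque"],st["q"])
s=manip.snapshot("wrist");cv2.imwrite("pics/wrist2.png",s["color"])
R=Ro.from_quat(st["tool_rot"]).as_matrix();print(np.degrees(np.arctan2(R[1,1],R[0,1])))
E
```

```text
[-2.86733641  3.46393081  6.39666555] [ 0.47133045  0.60037043 -0.01621209] [ 0.1922506   0.59840475  1.7254113   0.00251449  0.81879726 -1.39584134]
90.89243607405959
```

Call:
step_arm(moves=[0, 0, 0, 0, -0.03, 0, 0, 0, 0, -0.06, 0, 0, 0, 0, -0.09, 0, 0, 0, 0, -0.12, 0, 0, 0, 0, -0.15, 0, 0, 0, 0, -0.18])

```text
t: 5.48
tcp_pos: [0.5075, 0.2125, 0.1848]
tool_rot: [0.272, 0.962, 0.001, -0.001]
force: [-3.3, 3.8, 5.5]
finger_gap: 0.15
gripper_force: 59.1
```

```bash
python3 - <<'E'
from h import *
st=manip.sense();print(st["force"],st["ft_torque"],st["q"])
s=manip.snapshot("wrist");cv2.imwrite("pics/wrist3.png",cv2.resize(s["color"][150:384,100:400],None,fx=2,fy=2))
R=Ro.from_quat(st["tool_rot"]).as_matrix();print(np.degrees(np.arctan2(R[1,1],R[0,1])))
E
```

```text
[-3.25252674  3.7753914   5.48737836] [0.63201234 0.54508249 0.20537891] [ 0.19250605  0.59837664  1.72537752  0.00263759  0.81875046 -0.82853965]
58.39827651688999
```

View pics/wrist3.png

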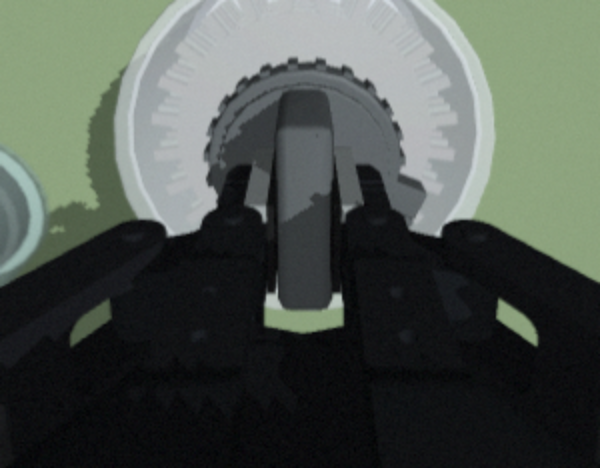

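The wrist crop shows the bar square between the pads and not skewed. The torque is now 0.2 N m, so the clutch is slipping. I'll turn a little further for margin, then release and lift.

Call:
step_arm(moves=[0, 0, 0, 0, -0.03, 0, 0, 0, 0, -0.06, 0, 0, 0, 0, -0.08, 0, 0, 0, 0, -0.09, 0, 0, 0, 0, -0.095, 1, 0, 0, 0, -0.095, 1, 0, 0, 0, -0.095, 1, 0, 0, 0, -0.095, 1, 0, 0, 0, -0.095, 1, 0, 0, 0, -0.095, 1, 0, 0, 0, -0.095])

```text
t: 6.9
tcp_pos: [0.5084, 0.2115, 0.1839]
tool_rot: [0.411, 0.912, -0.0, -0.0]
force: [-0.2, 0.6, -0.4]
finger_gap: 0.994
gripper_force: 0.0
```

Call:
step_arm(moves=[1, 0, 0, 0.1, 0, 1, 0, 0, 0.3, 0, 1, 0, 0, 0.6, 0, 1, 0, 0, 0.6, 0, 1, 0, 0, 0.6, 0])

```text
t: 7.52
tcp_pos: [0.5079, 0.2114, 0.3038]
tool_rot: [0.411, 0.912, -0.0, -0.0]
force: [0.2, 0.1, 0.8]
finger_gap: 1.0
gripper_force: 0.0
```

```bash
python3 - <<'E'
from h import *
st=manip.sense();s=manip.snapshot("wrist");c=cam(s,st)
u,v=250,192
cv2.imwrite("pics/wrist4.png",cv2.resize(s["color"][110:250,180:320],None,fx=4,fy=4,interpolation=cv2.INTER_CUBIC))
print(st["t"],st["force"],st["finger_gap"],st["tcp_pos"])
v,u=np.nonzero(s["z_map"]>0);P=depth(c,np.c_[u,v],s["z_map"][v,u])
m=(P[:,2]>.125)&(P[:,2]<.15)&(np.hypot(P[:,0]-.508,P[:,1]-.213)<.04)
Q=P[m];w,V=np.linalg.eigh(np.cov(Q[:,:2].T));d=V[:,1]
R=Ro.from_quat(st["tool_rot"]).as_matrix()
print("bar",np.degrees(np.arctan2(d[1],d[0])),"tool y",np.degrees(np.arctan2(R[1,1],R[0,1])))
# world-aligned top view of cap at z=.095, x right, y up, 10 px/mm/2
g=np.linspace(-.05,.05,500);X,Y=np.meshgrid(.507+g,.2125-g)
def top(img,c):
    W=np.c_[X.ravel(),Y.ravel(),np.full(X.size,.097)]
    p,_=cv2.projectPoints(W,cv2.Rodrigues(c[2])[0],c[3],c[0],c[1])
    p=p.reshape(500,500,2).astype(np.float32)
    return cv2.remap(img,p[...,0],p[...,1],cv2.INTER_CUBIC)
cv2.imwrite("pics/top4.png",top(s["color"],c))
E
```

```text
7.525 [0.15126438 0.12755773 0.76294112] 0.9999786057742888 [0.50791485 0.21143299 0.30375309]
bar 131.65797686701592 tool y 41.475140776126594
```

View pics/wrist4.png

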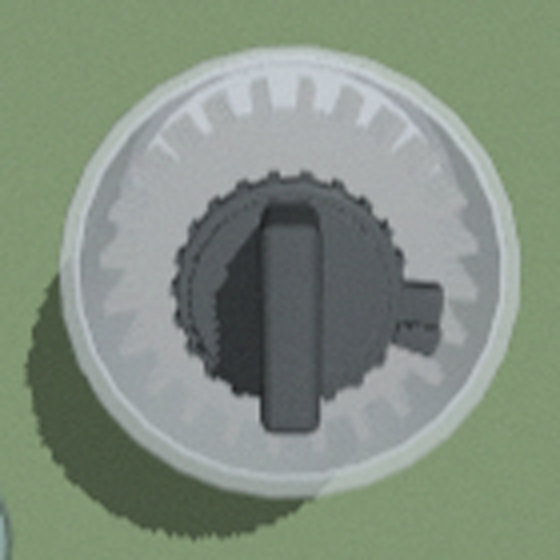

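View pics/top4.png

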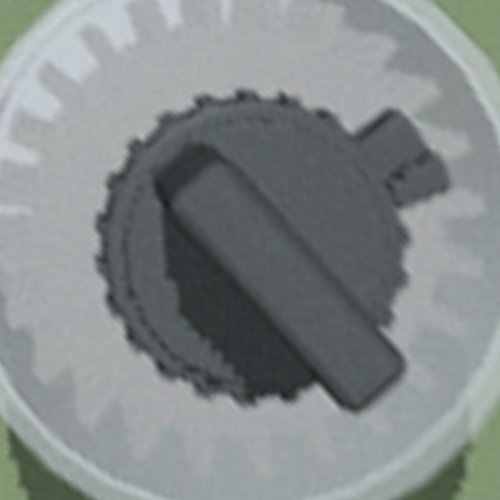

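In the top view the skirt lug at about (390,140) butts against the fixed lug at about (420,180), so the cap is home. The bar has slipped about 86° (1.5 rad) past the skirt lug, which is well over one click. The gripper is clear.

```bash
python3 -c "
from station import manip
print(manip.sign_off())"
```

```text
the job is handed in; nothing more can be done
None
```

The liner tub's cap is fully home and its bar slipped about 1.5 rad past it (one click is 0.35); I let go and handed the job in at about 7.5 s, without going near the nozzle tub.

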